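Reverse the row of bottles from the plywood rack into the cork-floored tray

ROBOT

A 7-joint arm with a two-finger parallel gripper is mounted at the origin on the work surface. World frame = base frame: x ahead of the robot, y to its left, z up, the work surface at z = 0. Lengths are in m, angles in degrees, forces in N, time in s.
With the tool pointing down it reaches from about 0.425 to 0.875 m from the base axis. Payload 4.7 kg.
Tool frame: the origin (TCP) lies between the finger pads; the fingertips stand 8 mm ahead of it and the grasp point (between the pads) lies 11 mm behind it (env.tip_extent is the distance from the TCP to the fingertips, in m); z points along the fingers, y is the line along which they close (so a half turn about z gives the same grasp; the last joint's range is limited). The gripper opens to 87 mm and grips with 3 to 60 N. Pads are 19 mm wide; open, the fingers measure 117 mm over their backs; the gripper's body (75 mm by 190 mm) begins 51 mm behind the grasp point.
Start: joints at [77.527, 18.392, -4.016, 83.108, 1.295, 78.541, -3.26], TCP at [0.149, -0.633, 0.231] pointing down, gripper open.
Joint ranges: [-163.93, 163.93], [-17.29, 119.83], [-79.2, 71.16], [3.27, 140.29], [-89.18, 269.18], [5.43, 117.66], [-154.24, 154.24]. Speed limits (degrees/s): [147.25, 147.25, 180, 180, 180, 180, 180].

INTERFACE

Orientations are given as [roll, pitch, yaw] about the fixed x, y, z axes, in that order (R = Rz(yaw) Ry(pitch) Rx(roll)).
In Python, from cell import sensors, vision, workorder, env gives the robot as it stands.
- The arm moves only by the tool drive_tool, never from a script. Its argument "moves" is a list of rows, each an object of numbers: "x", "y", "z": the shift along the tool's x, y, z in mm; "rx", "ry", "rz": the turn, a rotation vector about the tool's x, y, z in rad; "fingers": the closure, from -1 (fully open) to 1 (shut). In form: [{"x": .., "y": .., "z": .., "rx": .., "ry": .., "rz": .., "fingers": ..}, ...]. A call has 1 to 20 rows; each row is the pose to reach, as a shift and turn from the pose commanded when the call began, along the tool's axes at that moment; what a row does not reach only later rows make up. A row lasts 1/8 s, in which the tool goes at most 62.5 mm and 10.7 degrees, less where a joint would pass 70% of its speed; a pose out of reach is approached as far as the arm can. A call with a gripper value outside its range is refused whole. The fingers move at their own pace and stop on an object; "force" is the grip in N (left out, the last holds). Time passes only in rows, so rows that repeat a pose let the fingers close. It gives the time, the measured TCP pose, the force, the opening and the grip force at its end, in the units of the state.
- sensors.get_obs(): the state, without advancing time (a new reading comes with each control period).
- vision.read_camera(name): name is "side" or "top" or "wrist"; returns a dict with "image" (400x640x3 uint8, red, green, blue), "fx", "fy", "cx", "cy" (pixels), "R" (3x3) and "t" (3): a world point X has camera coordinates R X + t. Camera axes: x right, y down, z forward; pixel columns grow to the right and rows downward; lengths in m; the calibration is good to about 2 mm. A picture is of the moment at which its call begins. There is no depth.
- workorder.sign_off(): hands the job in; it is judged then, once.
The state is a dict: "time_s": time; "qpos": joint angles; "joint_velocities": joint speeds; "effort": joint torques, N m; "tool_pos": TCP position; "tool_rot": TCP orientation; "force": force on the tool from outside, world axes, zero at the start; "wrist_torque": the same for the moment, N m; "grip_width": finger opening in m; "grasp_force": force on a finger pad.
Only numpy, scipy, OpenCV 4.12 (cv2) and the standard library are available. Lean on these libraries where they do the work, as an engineer would, in place of code of your own. Each camera call takes 0.05 s, during which the arm holds its last target. There are 200 camera calls.

TASK

Move the four bottles from the plywood rack into the four compartments of the acrylic tray in reverse order along the row: the bottle now nearest you goes into the tray's farthest compartment, the second into the compartment just before that, and so on, the farthest bottle ending in the nearest compartment. Set each down gently, upright on the cork in the middle of its own compartment, without dropping or tipping any, and leave the wooden bowl and the tweezer stand where they are.

Things in the scene. Friction and masses are not known exactly. Their poses are not given: they have to be found in the camera images.
- black: sleek all-black round bottle, loose: body 38 mm across up to 80 mm, narrower black cap 24 mm across above, 96 mm tall in all; grip the body about 60 mm up. Origin: centre of its underside, z up; symmetric about z. 120-220 g
- blue: pebble-shaped blue flacon, loose: bulging blue body 48 mm across at its widest (21 mm up), foot 34 mm across, body 43 mm tall; on it a straight round brass cap 26 mm across from 43 to 80 mm up; grip the cap about 62 mm up. Origin: centre of its underside, z up; symmetric about z. 110-210 g
- white: white round bottle, loose: body 40 mm across up to 72 mm, narrower white cap 28 mm across above, 88 mm tall in all; grip the body about 58 mm up. Origin: centre of its underside, z up; symmetric about z. 105-195 g
- red: red round bottle, loose: body 36 mm across up to 74 mm, narrower red cap 22 mm across above, 90 mm tall in all; grip the body about 58 mm up. Origin: centre of its underside, z up; symmetric about z. 90-170 g
- black_coaster: black square coaster, 56 x 56 x 4 mm, fixed on the rack's board; at the start the black bottle stands centred on it (top at z = 0.016), so it shows where that bottle stood. Origin: centre of its underside; axes parallel to the rack's
- blue_coaster: blue square coaster, 56 x 56 x 4 mm, fixed on the rack's board; at the start the blue bottle stands centred on it (top at z = 0.016), so it shows where that bottle stood. Origin: centre of its underside; axes parallel to the rack's
- white_coaster: white square coaster, 56 x 56 x 4 mm, fixed on the rack's board; at the start the white bottle stands centred on it (top at z = 0.016), so it shows where that bottle stood. Origin: centre of its underside; axes parallel to the rack's
- red_coaster: red square coaster, 56 x 56 x 4 mm, fixed on the rack's board; at the start the red bottle stands centred on it (top at z = 0.016), so it shows where that bottle stood. Origin: centre of its underside; axes parallel to the rack's
- rack: plywood rack, fixed, 290 x 84 mm, left or right of the robot (the tray on the other side): 12 mm board, 8 mm thick lips along both long sides, 24 mm high over the dresser top. Origin: centre of underside, z up. The row runs along its x axis, +x pointing away from the robot within 0.25 rad; coasters centred at x = -0.102, -0.034, 0.034, 0.102 m, y = 0, which colour where varies
- tray: clear bluish acrylic tray, cork floor (at z = 0.008), fixed, 278 x 74 mm: a row of four empty compartments, each 62 x 62 mm inside, walls 6 mm thick, 18 mm high over the dresser top. Origin: centre of underside, z up. The row runs along its x axis, +x pointing away from the robot within 0.25 rad; compartments centred at x = -0.102, -0.034, 0.034, 0.102 m, y = 0
- bowl: bystander: round wooden bowl with lid and small knob, loose, 78 mm across, 61 mm tall, standing between rack and tray. Origin: centre of its underside
- tweezer_stand: bystander: chrome tweezer stand, loose, round foot 52 mm across, slim post, 78 mm tall, standing between rack and tray farther from the robot. Origin: centre of its underside
There are look-alikes about, which are no part of the job. What is shaped like the red but green is not meant.

How it is judged (in metres and radians):
At the end, for the whole second after the job is handed in: Each bottle stands upright (within 0.12 rad) and still on the cork of its own compartment, its foot within 15 mm of the compartment's centre lengthwise and crosswise, in the order opposite to that of the coasters on the rack; bowl and tweezer stand are within 20 mm of where they were (((x of black_coaster in the frame of rack between -0.117 and -0.087 m and x of black in the frame of tray between 0.087 and 0.117 m) or (x of black_coaster in the frame of rack between -0.049 and -0.019 m and x of black in the frame of tray between 0.019 and 0.049 m) or (x of black_coaster in the frame of rack between 0.019 and 0.049 m and x of black in the frame of tray between -0.049 and -0.019 m) or (x of black_coaster in the frame of rack between 0.087 and 0.117 m and x of black in the frame of tray between -0.117 and -0.087 m)) and y of black in the frame of tray between -0.015 and 0.015 m and z of black in the frame of tray between 0.003 and 0.013 m and angle between each of black, blue, white, red's own z axis and vertical below 0.12 rad and linear speed of each of black, blue, white, red below 0.03 m/s and angular speed of each of black, blue, white, red below 0.3 rad/s and ((x of blue_coaster in the frame of rack between -0.117 and -0.087 m and x of blue in the frame of tray between 0.087 and 0.117 m) or (x of blue_coaster in the frame of rack between -0.049 and -0.019 m and x of blue in the frame of tray between 0.019 and 0.049 m) or (x of blue_coaster in the frame of rack between 0.019 and 0.049 m and x of blue in the frame of tray between -0.049 and -0.019 m) or (x of blue_coaster in the frame of rack between 0.087 and 0.117 m and x of blue in the frame of tray between -0.117 and -0.087 m)) and y of blue in the frame of tray between -0.015 and 0.015 m and z of blue in the frame of tray between 0.003 and 0.013 m and ((x of white_coaster in the frame of rack between -0.117 and -0.087 m and x of white in the frame of tray between 0.087 and 0.117 m) or (x of white_coaster in the frame of rack between -0.049 and -0.019 m and x of white in the frame of tray between 0.019 and 0.049 m) or (x of white_coaster in the frame of rack between 0.019 and 0.049 m and x of white in the frame of tray between -0.049 and -0.019 m) or (x of white_coaster in the frame of rack between 0.087 and 0.117 m and x of white in the frame of tray between -0.117 and -0.087 m)) and y of white in the frame of tray between -0.015 and 0.015 m and z of white in the frame of tray between 0.003 and 0.013 m and ((x of red_coaster in the frame of rack between -0.117 and -0.087 m and x of red in the frame of tray between 0.087 and 0.117 m) or (x of red_coaster in the frame of rack between -0.049 and -0.019 m and x of red in the frame of tray between 0.019 and 0.049 m) or (x of red_coaster in the frame of rack between 0.019 and 0.049 m and x of red in the frame of tray between -0.049 and -0.019 m) or (x of red_coaster in the frame of rack between 0.087 and 0.117 m and x of red in the frame of tray between -0.117 and -0.087 m)) and y of red in the frame of tray between -0.015 and 0.015 m and z of red in the frame of tray between 0.003 and 0.013 m and distance of each of bowl, tweezer_stand from where it was at the start of the episode below 0.02 m); the robot touches nothing.
It fails at once if the wooden bowl is shoved more than 20 mm or tipped (distance of bowl from where it was at the start of the episode above 0.02 m or angle between bowl's own z axis and vertical above 0.3 rad).
It fails at once if the tweezer stand is shoved more than 20 mm or tipped (distance of tweezer_stand from where it was at the start of the episode above 0.02 m or angle between tweezer_stand's own z axis and vertical above 0.3 rad).
It fails at once if a bottle is tipped by more than about 30 degrees (angle between any of black, blue, white, red's own z axis and vertical above 0.52 rad).
It fails at once if a bottle is dropped or thrown (faster than 0.6 m/s, as after a fall of 18 mm, with no finger on it) ((linear speed of black above 0.6 m/s and contact force between the fingers and black below 0.05 N) or (linear speed of blue above 0.6 m/s and contact force between the fingers and blue below 0.05 N) or (linear speed of white above 0.6 m/s and contact force between the fingers and white below 0.05 N) or (linear speed of red above 0.6 m/s and contact force between the fingers and red below 0.05 N)).
It also fails if it takes over 112 s, if anything falls off the work surface, if the arm or the gripper's body presses on something with over 40 N, if the wrist force passes 120 N, or if a joint passes its speed limit or range.

## Working session

There is one attempt and no reset: what is moved stays moved. The work goes in short steps, Python scripts to look and compute and a tool call to move; the robot and the scene stay as the last step left them, time stands still between calls to the robot, and variables do not carry over. Pictures are saved under pics/ and viewed, at most 14 in all, crops included, and the job is handed in when it is done.

Besides the shell and the picture viewer there is one more tool, called after "Emit:" as name([rows], argument=value, ...), one row to a line, values as JSON. drive_tool: Moves the arm, as the interface text tells. Its arguments: {"type":"object","properties":{"moves":{"type":"array"},"force":{"type":"number"}},"required":["moves"]}

```bash
ls; mkdir -p pics; cat > h.py <<'E'
from cell import sensors, vision, workorder, env
import numpy as np, cv2
def shot(n,f):
    c=vision.read_camera(n); cv2.imwrite('pics/'+f,c['image'][:,:,::-1]); np.save('pics/'+f[:-4]+'.npy',c,allow_pickle=True); return c
def load(f): return np.load('pics/'+f+'.npy',allow_pickle=True).item()
def ray(c,u,v,z):
    R=np.array(c['R']);t=np.array(c['t']);o=-R.T@t
    d=R.T@np.array([(u-c['cx'])/c['fx'],(v-c['cy'])/c['fy'],1]); return o+d*(z-o[2])/d[2]
def proj(c,X):
    p=np.array(c['R'])@np.array(X)+np.array(c['t']); return p[0]/p[2]*c['fx']+c['cx'],p[1]/p[2]*c['fy']+c['cy']
E
python3 - <<'E'
from h import *
for n in('top','side'):
    c=shot(n,n+'1.png'); print(n,c['fx'],c['cx'],c['cy'],-np.array(c['R']).T@c['t'],np.array(c['R']).round(3).tolist())
print(sensors.get_obs())
E
```

```text
pics
top 438.4699416088277 321.0411457276521 196.5956254902034 [ 0.34721346 -0.0173513   0.80937851] [[-0.016, -1.0, 0.015], [-0.984, 0.013, -0.176], [0.176, -0.018, -0.984]]
side 361.1739027693366 309.05522245761756 196.6369698225951 [0.23503727 0.56090502 0.61922687] [[-0.924, -0.381, 0.011], [-0.264, 0.618, -0.74], [0.275, -0.687, -0.672]]
{'time_s': 0.1, 'qpos': array([77.5274752 , 18.4342388 , -4.01691313, 83.16801739,  1.29453203,
       78.54221121, -3.25849192]), 'joint_velocities': array([-0.00754497, -0.09263172,  0.04672531, -0.19573345, -0.04930931,
        0.03169133, -0.00908793]), 'effort': array([ 5.47167781e-05, -4.92570198e+01, -4.05562464e-01, -3.13398457e+01,
       -6.42277999e-02,  3.94811947e-02,  7.22551499e-05]), 'tool_pos': array([ 0.14917242, -0.63214633,  0.22957665]), 'tool_rot': array([-1.79900747e+02,  4.65492244e-03,  1.32848515e+01]), 'force': array([-0.22863554,  0.35358855, -0.05163167]), 'wrist_torque': array([ 0.07762672,  0.02147833, -0.02195   ]), 'grasp_force': 0.0, 'grip_width': 0.08687664919951395}
```

View pics/top1.png

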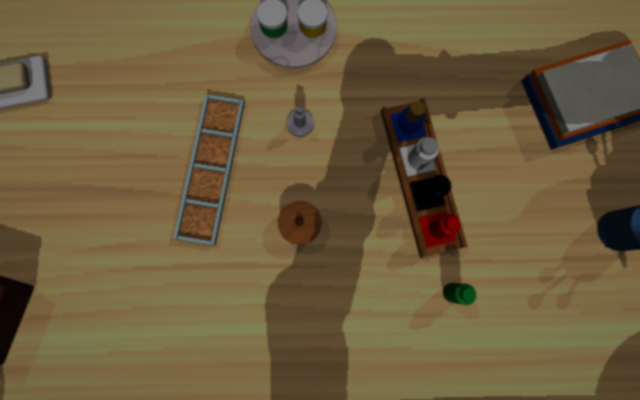

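View pics/side1.png

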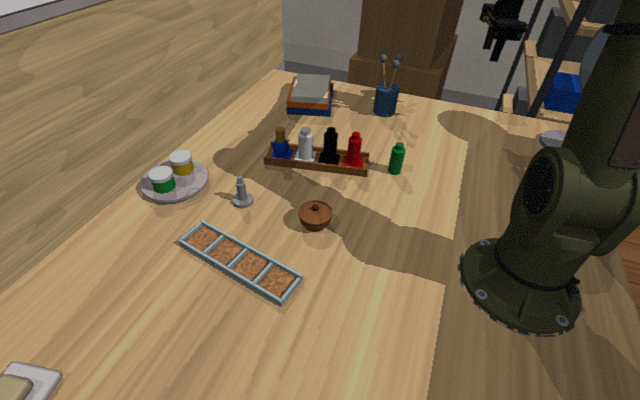

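Top view: the rack is on the right. From nearest to farthest it holds red (440,230), black (430,192), white (420,157) and blue (408,122). The empty tray is on the left (178–243, 95–243), with the bowl at (300,222) and the tweezer stand at (300,122).

Possible mix-ups:
- **For red:** the green look-alike at (460,294) and the true red at (445,227).
- **For black:** the shadow and dark block at (10,310).
- **For blue:** the pencil cup at (625,228).
- **For white:** the jars at (272,15) and (313,15).

The four bottles on the rack fit the description. I'll check them in a close crop.

```bash
python3 - <<'E'
from h import *
c=load('top1');im=c['image']
a=cv2.resize(im[85:310,370:490],None,fx=2.6,fy=2.6,interpolation=cv2.INTER_CUBIC)
b=cv2.resize(im[85:310,160:280],None,fx=2.6,fy=2.6,interpolation=cv2.INTER_CUBIC)
o=np.hstack([b,a]); o=np.clip(o.astype(float)*1.8,0,255).astype(np.uint8)
cv2.imwrite('pics/crop1.png',o[:,:,::-1]);print(o.shape)
hsv=cv2.cvtColor(im,cv2.COLOR_RGB2HSV)
# cork
H,S,V=[hsv[...,i].astype(int) for i in range(3)]
for p in [(222,117),(213,151),(207,185),(198,221),(205,132),(212,242),(395,140),(300,222),(420,120),(150,200)]: print(p,hsv[p[1],p[0]])
E
```

```text
(585, 624, 3)
(222, 117) [ 13 160 110]
(213, 151) [ 14 163  97]
(207, 185) [ 14 160 116]
(198, 221) [ 14 158  97]
(205, 132) [83 26 87]
(212, 242) [ 92  46 111]
(395, 140) [ 12 196  39]
(300, 222) [ 11 204  40]
(420, 120) [114 238  45]
(150, 200) [ 18 128 128]
```

View pics/crop1.png

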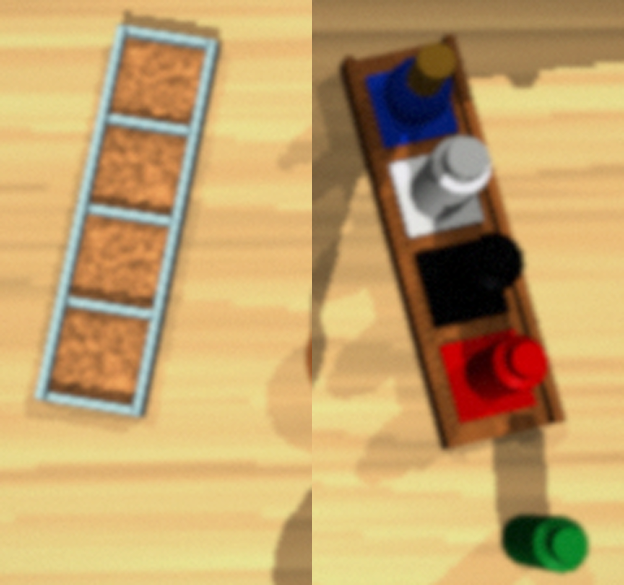

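Crop: the tray with its four empty cork compartments is on the left. On the right, blue, white, black and red stand on their matching coasters, with cap tops at crop (437,60), (465,158), (497,257) and (525,358). The green look-alike at (550,543) is off the rack.

```bash
cat >> h.py <<'E'
def mask(im,lo,hi): return cv2.inRange(cv2.cvtColor(im,cv2.COLOR_RGB2HSV),np.array(lo),np.array(hi))
E
python3 - <<'E'
from h import *
c=load('top1');im=c['image']
# cork blobs
m=mask(im,(70,15,60),(110,90,255)); m[:, :160]=0; m[:,260:]=0; m[:80]=0; m[260:]=0
cs,_=cv2.findContours(m,cv2.RETR_EXTERNAL,cv2.CHAIN_APPROX_NONE)
k=max(cs,key=cv2.contourArea); box=cv2.boxPoints(cv2.minAreaRect(k))
P=np.array([ray(c,u,v,.018)[:2] for u,v in box]); print('tray corners',P.round(4).tolist(),'c',P.mean(0).round(4),[np.linalg.norm(P[i]-P[(i+1)%4]).round(4) for i in range(4)])
f=np.zeros_like(m);cv2.drawContours(f,[k],-1,255,-1);f[m>0]=0
n,l,s,ce=cv2.connectedComponentsWithStats(f,connectivity=4)
print('cork',[(s[i,4],ray(c,*ce[i],.008)[:2].round(4).tolist()) for i in range(1,n) if s[i,4]>200])
def cr(u,v): return 370+(u-312)/2.6-.3, 85+v/2.6-.3
for n,u,v,z in [('blue',437,60,.096),('white',465,158,.104),('black',497,257,.112),('red',525,358,.106),('green',562,543,.09)]: print(n,ray(c,*cr(u,v),z)[:2].round(4))
R=np.array([ray(c,*cr(u,v),.024)[:2] for u,v in [(344,58),(455,38),(565,418),(445,447)]]);print('rack',R.round(4).tolist(),R.mean(0),[np.linalg.norm(R[i]-R[(i+1)%4]).round(4) for i in range(4)])
print('bowl',ray(c,300,221,.06)[:2],'tw',ray(c,301,115,.078)[:2], ray(c,300,123,.004)[:2])
# side-view checks
d=load('side1')
for n,u,v,z in [('blue',281,129,.096),('white',306,130,.104),('black',331,130,.112),('red',355,135,.106),('green',400,146,.09)]: print(n,ray(d,u,v,z)[:2].round(4))
E
```

```text
tray corners [[0.4179, 0.2342], [0.6931, 0.1871], [0.6752, 0.1113], [0.4016, 0.1628]] c [0.5469 0.1738] [np.float64(0.2792), np.float64(0.0779), np.float64(0.2784), np.float64(0.0733)]
cork [(np.int32(1012), [0.6498, 0.1585]), (np.int32(1056), [0.5822, 0.1707]), (np.int32(1125), [0.5149, 0.1827]), (np.int32(1175), [0.4472, 0.1948])]
blue [ 0.6274 -0.1991]
white [ 0.5576 -0.2115]
black [ 0.4905 -0.2256]
red [ 0.4273 -0.2408]
green [ 0.3137 -0.2609]
rack [[0.6579, -0.1496], [0.6725, -0.2316], [0.3947, -0.2917], [0.3762, -0.2075]] [ 0.52532393 -0.22008433] [np.float64(0.0833), np.float64(0.2842), np.float64(0.0862), np.float64(0.2876)]
bowl [0.43876159 0.00611249] tw [0.62328558 0.0023259 ] [0.63508101 0.00637173]
blue [ 0.6231 -0.1958]
white [ 0.554  -0.2062]
black [ 0.4889 -0.2205]
red [ 0.4261 -0.2318]
green [ 0.3095 -0.2528]
```

Emit:
drive_tool([
  {"x": 45,"y": -36,"z": -10,"fingers": -1},
  {"x": 90,"y": -71,"z": -20,"fingers": -1},
  {"x": 135,"y": -107,"z": -20,"fingers": -1},
  {"x": 180,"y": -143,"z": -20,"fingers": -1},
  {"x": 226,"y": -179,"z": -20,"fingers": -1},
  {"x": 271,"y": -215,"z": -20,"fingers": -1},
  {"x": 316,"y": -250,"z": -20,"fingers": -1},
  {"x": 361,"y": -286,"z": -20,"rz": 0.026,"fingers": -1},
  {"x": 385,"y": -305,"z": -20,"rz": 0.026,"fingers": -1},
  {"x": 406,"y": -322,"z": -20,"rz": 0.026,"fingers": -1},
  {"x": 406,"y": -322,"z": -20,"rz": 0.026,"fingers": -1},
  {"x": 406,"y": -322,"z": -20,"rz": 0.026,"fingers": -1},
])

```text
invalid input at $.moves[0]: expected keys x, y, z, rx, ry, rz, fingers
```

```bash
python3 - <<'E'
from h import *
c=shot('wrist','w1.png');print(-np.array(c['R']).T@c['t'],np.array(c['R']).round(2).tolist())
o=sensors.get_obs();print(o['tool_pos'],o['tool_rot'],o['qpos'].round(1))
for n,X in [('red',(.427,-.2405,.106)),('black',(.492,-.2265,.112)),('white',(.559,-.2125,.104)),('blue',(.627,-.198,.096))]: print(n,np.round(proj(c,X)))
E
```

```text
[ 0.22046025 -0.61484506  0.38310415] [[0.23, -0.97, -0.0], [-0.94, -0.22, 0.27], [-0.26, -0.06, -0.96]]
[ 0.14919377 -0.63224279  0.2297279 ] [-1.79917875e+02  5.24681242e-03  1.32835087e+01] [77.5 18.4 -4.  83.2  1.3 78.5 -3.3]
red [-227. -404.]
black [-301. -611.]
white [-339. -808.]
blue [ -385. -1039.]
```

View pics/w1.png

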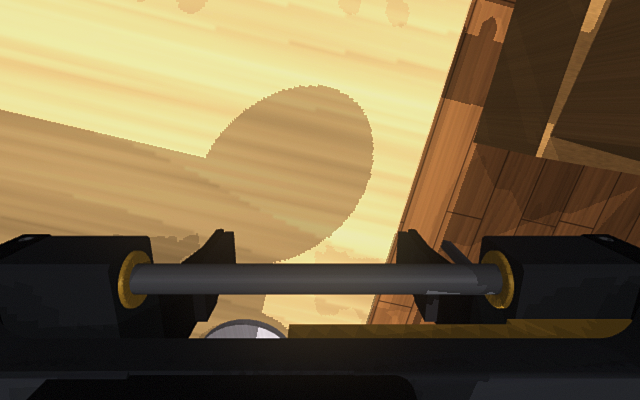

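The call was refused because every row needs all keys. The wrist picture shows only the bare tabletop, with the fingers at rows 230–340. The camera sits ahead of the fingers and looks slightly back.

Emit:
drive_tool([
  {"x": 40,"y": -40,"z": -10,"rx": 0,"ry": 0,"rz": 0,"fingers": -1},
  {"x": 80,"y": -80,"z": -20,"rx": 0,"ry": 0,"rz": 0,"fingers": -1},
  {"x": 120,"y": -120,"z": -20,"rx": 0,"ry": 0,"rz": 0,"fingers": -1},
  {"x": 160,"y": -160,"z": -20,"rx": 0,"ry": 0,"rz": 0,"fingers": -1},
  {"x": 200,"y": -200,"z": -20,"rx": 0,"ry": 0,"rz": 0.026,"fingers": -1},
  {"x": 240,"y": -240,"z": -20,"rx": 0,"ry": 0,"rz": 0.026,"fingers": -1},
  {"x": 280,"y": -280,"z": -20,"rx": 0,"ry": 0,"rz": 0.026,"fingers": -1},
  {"x": 310,"y": -310,"z": -20,"rx": 0,"ry": 0,"rz": 0.026,"fingers": -1},
  {"x": 325,"y": -326,"z": -20,"rx": 0,"ry": 0,"rz": 0.026,"fingers": -1},
  {"x": 325,"y": -326,"z": -20,"rx": 0,"ry": 0,"rz": 0.026,"fingers": -1},
  {"x": 325,"y": -326,"z": -20,"rx": 0,"ry": 0,"rz": 0.026,"fingers": -1},
])

```text
time_s: 1.52
tool_pos: [0.3899, -0.2419, 0.2504]
tool_rot: [180.0, 0.0, 11.7]
force: [-0.2, -0.5, 0.1]
grip_width: 0.0871
grasp_force: 0.0
```

```bash
python3 - <<'E'
from h import *
c=shot('wrist','w2.png');print(-np.array(c['R']).T@c['t'])
o=sensors.get_obs();print(o['tool_pos'],o['tool_rot'],o['qpos'].round(1))
for n,X in [('red',(.427,-.2405,.106)),('black',(.492,-.2265,.112)),('white',(.559,-.2125,.104)),('blue',(.627,-.198,.096))]: print(n,np.round(proj(c,X)))
E
```

```text
[ 0.4616544  -0.2262179   0.40386751]
[ 0.38979016 -0.24207323  0.25033135] [1.79998019e+02 3.41144105e-02 1.16562116e+01] [ 55.2  -5.  -25.  106.3  -2.1  78.2 -47.6]
red [323. 149.]
black [323.  70.]
white [323. -21.]
blue [ 323. -120.]
```

View pics/w2.png

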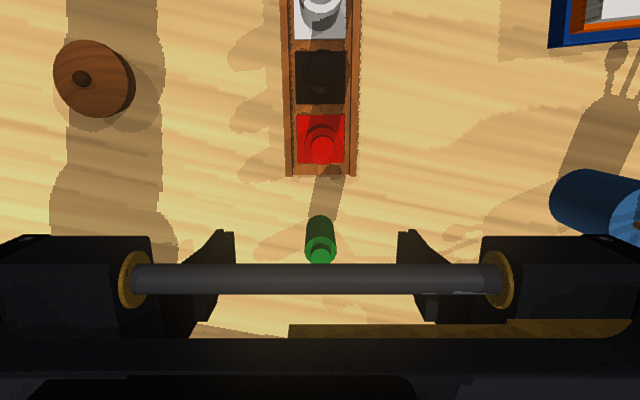

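The wrist view confirms the plan. The red cap top is at (322,149), where the predicted position was (323,149). The rack's near corners are at (286,176) and (357,176), aligned with the image, so its yaw of 11.7° is right. The green look-alike is at (320,250). I'll reach for red.

Emit:
drive_tool([
  {"x": 20,"y": 3,"z": 10,"rx": 0,"ry": 0,"rz": 0,"fingers": -1},
  {"x": 37,"y": 6,"z": 30,"rx": 0,"ry": 0,"rz": 0,"fingers": -1},
  {"x": 37,"y": 6,"z": 60,"rx": 0,"ry": 0,"rz": 0,"fingers": -1},
  {"x": 37,"y": 6,"z": 90,"rx": 0,"ry": 0,"rz": 0,"fingers": -1},
  {"x": 37,"y": 6,"z": 120,"rx": 0,"ry": 0,"rz": 0,"fingers": -1},
  {"x": 37,"y": 6,"z": 145,"rx": 0,"ry": 0,"rz": 0,"fingers": -1},
  {"x": 37,"y": 6,"z": 165,"rx": 0,"ry": 0,"rz": 0,"fingers": -1},
  {"x": 37,"y": 6,"z": 180,"rx": 0,"ry": 0,"rz": 0,"fingers": -1},
  {"x": 37,"y": 6,"z": 187,"rx": 0,"ry": 0,"rz": 0,"fingers": -1},
  {"x": 37,"y": 6,"z": 187,"rx": 0,"ry": 0,"rz": 0,"fingers": -1},
  {"x": 37,"y": 6,"z": 187,"rx": 0,"ry": 0,"rz": 0,"fingers": 1},
  {"x": 37,"y": 6,"z": 187,"rx": 0,"ry": 0,"rz": 0,"fingers": 1},
  {"x": 37,"y": 6,"z": 187,"rx": 0,"ry": 0,"rz": 0,"fingers": 1},
  {"x": 37,"y": 6,"z": 187,"rx": 0,"ry": 0,"rz": 0,"fingers": 1},
  {"x": 37,"y": 6,"z": 187,"rx": 0,"ry": 0,"rz": 0,"fingers": 1},
  {"x": 37,"y": 6,"z": 187,"rx": 0,"ry": 0,"rz": 0,"fingers": 1},
], force=25)

```text
time_s: 3.58
tool_pos: [0.4282, -0.2392, 0.0636]
tool_rot: [180.0, -0.0, 11.8]
force: [1.0, -0.2, -0.4]
grip_width: 0.0353
grasp_force: 25.3
```

Emit:
drive_tool([
  {"x": 0,"y": 0,"z": -8,"rx": 0,"ry": 0,"rz": 0,"fingers": 1},
  {"x": 0,"y": 0,"z": -28,"rx": 0,"ry": 0,"rz": 0,"fingers": 1},
  {"x": 0,"y": 0,"z": -55,"rx": 0,"ry": 0,"rz": 0,"fingers": 1},
  {"x": 0,"y": 0,"z": -82,"rx": 0,"ry": 0,"rz": 0,"fingers": 1},
  {"x": 0,"y": 0,"z": -109,"rx": 0,"ry": 0,"rz": 0,"fingers": 1},
  {"x": 0,"y": 0,"z": -125,"rx": 0,"ry": 0,"rz": 0,"fingers": 1},
  {"x": 3,"y": -3,"z": -130,"rx": 0,"ry": 0,"rz": 0,"fingers": 1},
  {"x": 15,"y": -17,"z": -130,"rx": 0,"ry": 0,"rz": 0.02,"fingers": 1},
  {"x": 36,"y": -41,"z": -130,"rx": 0,"ry": 0,"rz": 0.05,"fingers": 1},
  {"x": 60,"y": -69,"z": -130,"rx": 0,"ry": 0,"rz": 0.08,"fingers": 1},
  {"x": 90,"y": -103,"z": -130,"rx": 0,"ry": 0,"rz": 0.12,"fingers": 1},
  {"x": 120,"y": -138,"z": -130,"rx": 0,"ry": 0,"rz": 0.15,"fingers": 1},
  {"x": 150,"y": -172,"z": -130,"rx": 0,"ry": 0,"rz": 0.19,"fingers": 1},
  {"x": 179,"y": -206,"z": -130,"rx": 0,"ry": 0,"rz": 0.23,"fingers": 1},
  {"x": 209,"y": -241,"z": -130,"rx": 0,"ry": 0,"rz": 0.27,"fingers": 1},
  {"x": 239,"y": -275,"z": -130,"rx": 0,"ry": 0,"rz": 0.31,"fingers": 1},
  {"x": 266,"y": -306,"z": -130,"rx": 0,"ry": 0,"rz": 0.34,"fingers": 1},
  {"x": 286,"y": -330,"z": -130,"rx": 0,"ry": 0,"rz": 0.37,"fingers": 1},
  {"x": 296,"y": -341,"z": -130,"rx": 0,"ry": 0,"rz": 0.383,"fingers": 1},
  {"x": 298,"y": -344,"z": -130,"rx": 0,"ry": 0,"rz": 0.383,"fingers": 1},
], force=25)

```text
time_s: 6.08
tool_pos: [0.6492, 0.1591, 0.1926]
tool_rot: [180.0, 0.1, -10.1]
force: [-0.1, -0.8, -1.0]
grip_width: 0.0351
grasp_force: 24.8
```

```bash
python3 - <<'E'
from h import *
o=sensors.get_obs();print(o['tool_pos'],o['tool_rot'],o['grip_width'],o['force'])
a=shot('side','s2.png')['image'];b=shot('top','t2.png')['image']
cv2.imwrite('pics/c2.png',np.hstack([a[150:400,100:440],b[20:270,120:460]])[:,:,::-1])
E
```

```text
[0.64917341 0.1591113  0.19256703] [ 1.79970046e+02  9.94693274e-02 -1.00795989e+01] 0.035114108024129675 [-0.05957475 -0.77381209 -1.02418709]
```

View pics/c2.png

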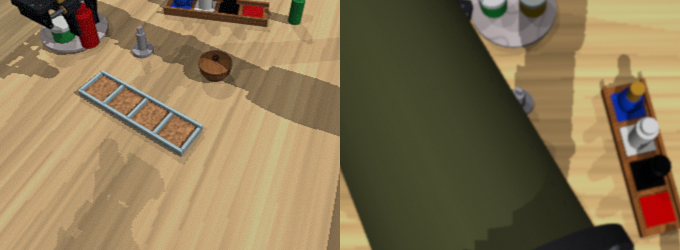

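The crop shows red hanging upright in the gripper at (87,28), the bowl and stand undisturbed, and the tray empty. I'll lower it.

Emit:
drive_tool([
  {"x": 0,"y": 0,"z": 10,"rx": 0,"ry": 0,"rz": 0,"fingers": 1},
  {"x": 0,"y": 0,"z": 32,"rx": 0,"ry": 0,"rz": 0,"fingers": 1},
  {"x": 0,"y": 0,"z": 58,"rx": 0,"ry": 0,"rz": 0,"fingers": 1},
  {"x": 0,"y": 0,"z": 84,"rx": 0,"ry": 0,"rz": 0,"fingers": 1},
  {"x": 0,"y": 0,"z": 105,"rx": 0,"ry": 0,"rz": 0,"fingers": 1},
  {"x": 0,"y": 0,"z": 120,"rx": 0,"ry": 0,"rz": 0,"fingers": 1},
  {"x": 0,"y": 0,"z": 129,"rx": 0,"ry": 0,"rz": 0,"fingers": 1},
  {"x": 0,"y": 0,"z": 133,"rx": 0,"ry": 0,"rz": 0,"fingers": 1},
  {"x": 0,"y": 0,"z": 135,"rx": 0,"ry": 0,"rz": 0,"fingers": 1},
  {"x": 0,"y": 0,"z": 136,"rx": 0,"ry": 0,"rz": 0,"fingers": 1},
  {"x": 0,"y": 0,"z": 137,"rx": 0,"ry": 0,"rz": 0,"fingers": 1},
  {"x": 0,"y": 0,"z": 137,"rx": 0,"ry": 0,"rz": 0,"fingers": 1},
], force=25)

```text
time_s: 7.68
tool_pos: [0.6496, 0.1587, 0.0566]
tool_rot: [180.0, -0.0, -10.1]
force: [-0.2, -1.0, -1.5]
grip_width: 0.0352
grasp_force: 24.8
```

Emit:
drive_tool([
  {"x": 0,"y": 0,"z": 0.7,"rx": 0,"ry": 0,"rz": 0,"fingers": 1},
  {"x": 0,"y": 0,"z": 1.2,"rx": 0,"ry": 0,"rz": 0,"fingers": 1},
  {"x": 0,"y": 0,"z": 1.2,"rx": 0,"ry": 0,"rz": 0,"fingers": 1},
], force=25)

```text
time_s: 8.05
tool_pos: [0.6497, 0.1586, 0.0556]
tool_rot: [180.0, -0.0, -10.2]
force: [-0.7, 0.4, 0.1]
grip_width: 0.0355
grasp_force: 24.8
```

Emit:
drive_tool([
  {"x": 0,"y": 0,"z": 1,"rx": 0,"ry": 0,"rz": 0,"fingers": -1},
  {"x": 0,"y": 0,"z": 1,"rx": 0,"ry": 0,"rz": 0,"fingers": -1},
  {"x": 0,"y": 0,"z": 1,"rx": 0,"ry": 0,"rz": 0,"fingers": -1},
  {"x": 0,"y": 0,"z": 1,"rx": 0,"ry": 0,"rz": 0,"fingers": -1},
  {"x": 0,"y": 0,"z": -10,"rx": 0,"ry": 0,"rz": 0,"fingers": -1},
  {"x": 0,"y": 0,"z": -35,"rx": 0,"ry": 0,"rz": 0,"fingers": -1},
  {"x": 0,"y": 0,"z": -70,"rx": 0,"ry": 0,"rz": 0,"fingers": -1},
  {"x": 0,"y": 0,"z": -105,"rx": 0,"ry": 0,"rz": 0,"fingers": -1},
  {"x": 0,"y": 0,"z": -130,"rx": 0,"ry": 0,"rz": 0,"fingers": -1},
  {"x": -5,"y": 24,"z": -135,"rx": 0,"ry": 0,"rz": -0.02,"fingers": -1},
  {"x": -15,"y": 70,"z": -135,"rx": 0,"ry": 0,"rz": -0.06,"fingers": -1},
  {"x": -25,"y": 117,"z": -135,"rx": 0,"ry": 0,"rz": -0.11,"fingers": -1},
  {"x": -35,"y": 164,"z": -135,"rx": 0,"ry": 0,"rz": -0.15,"fingers": -1},
  {"x": -45,"y": 211,"z": -135,"rx": 0,"ry": 0,"rz": -0.2,"fingers": -1},
  {"x": -55,"y": 258,"z": -135,"rx": 0,"ry": 0,"rz": -0.24,"fingers": -1},
  {"x": -65,"y": 305,"z": -135,"rx": 0,"ry": 0,"rz": -0.29,"fingers": -1},
  {"x": -75,"y": 352,"z": -135,"rx": 0,"ry": 0,"rz": -0.33,"fingers": -1},
  {"x": -83,"y": 390,"z": -135,"rx": 0,"ry": 0,"rz": -0.37,"fingers": -1},
  {"x": -87,"y": 407,"z": -135,"rx": 0,"ry": 0,"rz": -0.384,"fingers": -1},
  {"x": -87,"y": 407,"z": -135,"rx": 0,"ry": 0,"rz": -0.384,"fingers": -1},
], force=25)

```text
time_s: 10.55
tool_pos: [0.4918, -0.2281, 0.1911]
tool_rot: [179.9, -0.0, 11.7]
force: [0.2, 0.6, 0.3]
grip_width: 0.0865
grasp_force: 0.0
```

```bash
python3 - <<'E'
from h import *
o=sensors.get_obs();print(o['tool_pos'],o['tool_rot'],o['grip_width'],o['force'])
a=shot('side','s3.png');b=shot('top','t3.png');w=shot('wrist','w3.png')
for n,X in [('black',(.4924,-.2263,.112)),('white',(.559,-.2123,.104)),('blue',(.6256,-.1984,.096))]: print(n,np.round(proj(w,X)))
cv2.imwrite('pics/c3.png',np.vstack([w['image'][:250],np.hstack([a['image'][150:400,100:420],b['image'][20:270,120:440]])])[:,:,::-1])
for n,c in(('top',b),('side',a)):
  m=mask(c['image'],(0,170,60),(6,255,255))|mask(c['image'],(174,170,60),(180,255,255))
  nn,l,s,ce=cv2.connectedComponentsWithStats(m)
  print(n,[(s[i].tolist(),ray(c,*ce[i],.053)[:2].round(3)) for i in range(1,nn) if s[i,4]>60])
E
```

```text
[ 0.49175755 -0.22814687  0.19105927] [ 1.79935703e+02 -2.19909158e-02  1.16659426e+01] 0.08647546931353918 [0.16032816 0.63111784 0.3108968 ]
black [318. 210.]
white [318. 115.]
blue [318.  12.]
top [([204, 93, 25, 32, 468], array([0.649, 0.159])), ([419, 211, 37, 37, 965], array([ 0.422, -0.231]))]
side [([342, 155, 22, 13, 226], array([ 0.415, -0.192])), ([189, 207, 22, 38, 560], array([0.647, 0.16 ]))]
```

View pics/c3.png

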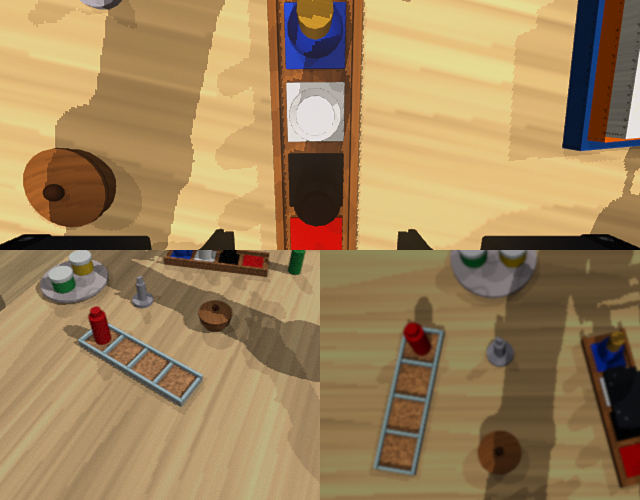

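Red stands upright in the farthest compartment, measured at (0.649, 0.159) from the top view, and bowl and stand are where they were. In the wrist view the white cap is at (316,115) and black at (318,205), both as predicted. Black is next.

Emit:
drive_tool([
  {"x": 1,"y": -2,"z": 15,"rx": 0,"ry": 0,"rz": 0,"fingers": -1},
  {"x": 1,"y": -2,"z": 45,"rx": 0,"ry": 0,"rz": 0,"fingers": -1},
  {"x": 1,"y": -2,"z": 75,"rx": 0,"ry": 0,"rz": 0,"fingers": -1},
  {"x": 1,"y": -2,"z": 100,"rx": 0,"ry": 0,"rz": 0,"fingers": -1},
  {"x": 1,"y": -2,"z": 118,"rx": 0,"ry": 0,"rz": 0,"fingers": -1},
  {"x": 1,"y": -2,"z": 126,"rx": 0,"ry": 0,"rz": 0,"fingers": -1},
  {"x": 1,"y": -2,"z": 126,"rx": 0,"ry": 0,"rz": 0,"fingers": -1},
  {"x": 1,"y": -2,"z": 126,"rx": 0,"ry": 0,"rz": 0,"fingers": 1},
  {"x": 1,"y": -2,"z": 126,"rx": 0,"ry": 0,"rz": 0,"fingers": 1},
  {"x": 1,"y": -2,"z": 126,"rx": 0,"ry": 0,"rz": 0,"fingers": 1},
  {"x": 1,"y": -2,"z": 126,"rx": 0,"ry": 0,"rz": 0,"fingers": 1},
  {"x": 1,"y": -2,"z": 126,"rx": 0,"ry": 0,"rz": 0,"fingers": 1},
  {"x": 1,"y": -2,"z": 126,"rx": 0,"ry": 0,"rz": 0,"fingers": 1},
], force=28)

```text
time_s: 12.32
tool_pos: [0.4929, -0.2247, 0.0645]
tool_rot: [180.0, -0.0, 11.8]
force: [1.1, -0.3, 0.3]
grip_width: 0.0372
grasp_force: 28.0
```

Emit:
drive_tool([
  {"x": 0,"y": 0,"z": -8,"rx": 0,"ry": 0,"rz": 0,"fingers": 1},
  {"x": 0,"y": 0,"z": -28,"rx": 0,"ry": 0,"rz": 0,"fingers": 1},
  {"x": 0,"y": 0,"z": -55,"rx": 0,"ry": 0,"rz": 0,"fingers": 1},
  {"x": 0,"y": 0,"z": -82,"rx": 0,"ry": 0,"rz": 0,"fingers": 1},
  {"x": 0,"y": 0,"z": -109,"rx": 0,"ry": 0,"rz": 0,"fingers": 1},
  {"x": 0,"y": 0,"z": -125,"rx": 0,"ry": 0,"rz": 0,"fingers": 1},
  {"x": 2,"y": -4,"z": -130,"rx": 0,"ry": 0,"rz": 0,"fingers": 1},
  {"x": 8,"y": -18,"z": -130,"rx": 0,"ry": 0,"rz": 0.02,"fingers": 1},
  {"x": 20,"y": -44,"z": -130,"rx": 0,"ry": 0,"rz": 0.05,"fingers": 1},
  {"x": 33,"y": -74,"z": -130,"rx": 0,"ry": 0,"rz": 0.08,"fingers": 1},
  {"x": 48,"y": -107,"z": -130,"rx": 0,"ry": 0,"rz": 0.11,"fingers": 1},
  {"x": 63,"y": -140,"z": -130,"rx": 0,"ry": 0,"rz": 0.15,"fingers": 1},
  {"x": 78,"y": -173,"z": -130,"rx": 0,"ry": 0,"rz": 0.18,"fingers": 1},
  {"x": 93,"y": -206,"z": -130,"rx": 0,"ry": 0,"rz": 0.21,"fingers": 1},
  {"x": 108,"y": -239,"z": -130,"rx": 0,"ry": 0,"rz": 0.25,"fingers": 1},
  {"x": 123,"y": -272,"z": -130,"rx": 0,"ry": 0,"rz": 0.28,"fingers": 1},
  {"x": 138,"y": -305,"z": -130,"rx": 0,"ry": 0,"rz": 0.32,"fingers": 1},
  {"x": 152,"y": -335,"z": -130,"rx": 0,"ry": 0,"rz": 0.35,"fingers": 1},
  {"x": 162,"y": -357,"z": -130,"rx": 0,"ry": 0,"rz": 0.375,"fingers": 1},
  {"x": 167,"y": -368,"z": -130,"rx": 0,"ry": 0,"rz": 0.383,"fingers": 1},
], force=28)

```text
time_s: 14.82
tool_pos: [0.5797, 0.1719, 0.1932]
tool_rot: [-180.0, 0.1, -10.0]
force: [-0.2, -0.8, -1.1]
grip_width: 0.0373
grasp_force: 28.0
```

Emit:
drive_tool([
  {"x": 0,"y": 0,"z": 10,"rx": 0,"ry": 0,"rz": 0,"fingers": 1},
  {"x": 0,"y": 0,"z": 32,"rx": 0,"ry": 0,"rz": 0,"fingers": 1},
  {"x": 0,"y": 0,"z": 58,"rx": 0,"ry": 0,"rz": 0,"fingers": 1},
  {"x": 0,"y": 0,"z": 84,"rx": 0,"ry": 0,"rz": 0,"fingers": 1},
  {"x": 0,"y": 0,"z": 105,"rx": 0,"ry": 0,"rz": 0,"fingers": 1},
  {"x": 0,"y": 0,"z": 120,"rx": 0,"ry": 0,"rz": 0,"fingers": 1},
  {"x": 0,"y": 0,"z": 129,"rx": 0,"ry": 0,"rz": 0,"fingers": 1},
  {"x": 0,"y": 0,"z": 134,"rx": 0,"ry": 0,"rz": 0,"fingers": 1},
  {"x": 0,"y": 0,"z": 136,"rx": 0,"ry": 0,"rz": 0,"fingers": 1},
  {"x": 0,"y": 0,"z": 137,"rx": 0,"ry": 0,"rz": 0,"fingers": 1},
  {"x": 0,"y": 0,"z": 137.6,"rx": 0,"ry": 0,"rz": 0,"fingers": 1},
  {"x": 0,"y": 0,"z": 138.2,"rx": 0,"ry": 0,"rz": 0,"fingers": 1},
  {"x": 0,"y": 0,"z": 138.2,"rx": 0,"ry": 0,"rz": 0,"fingers": 1},
], force=28)

```text
time_s: 16.45
tool_pos: [0.5809, 0.17, 0.0565]
tool_rot: [-180.0, -0.0, -10.1]
force: [0.0, 0.2, 0.4]
grip_width: 0.0373
grasp_force: 28.0
```

Emit:
drive_tool([
  {"x": 0,"y": 0,"z": 0,"rx": 0,"ry": 0,"rz": 0,"fingers": -1},
  {"x": 0,"y": 0,"z": 0,"rx": 0,"ry": 0,"rz": 0,"fingers": -1},
  {"x": 0,"y": 0,"z": 0,"rx": 0,"ry": 0,"rz": 0,"fingers": -1},
  {"x": 0,"y": 0,"z": 0,"rx": 0,"ry": 0,"rz": 0,"fingers": -1},
  {"x": 0,"y": 0,"z": -10,"rx": 0,"ry": 0,"rz": 0,"fingers": -1},
  {"x": 0,"y": 0,"z": -35,"rx": 0,"ry": 0,"rz": 0,"fingers": -1},
  {"x": 0,"y": 0,"z": -70,"rx": 0,"ry": 0,"rz": 0,"fingers": -1},
  {"x": 0,"y": 0,"z": -105,"rx": 0,"ry": 0,"rz": 0,"fingers": -1},
  {"x": 0,"y": 0,"z": -130,"rx": 0,"ry": 0,"rz": 0,"fingers": -1},
  {"x": 2,"y": 20,"z": -135,"rx": 0,"ry": 0,"rz": -0.02,"fingers": -1},
  {"x": 7,"y": 60,"z": -135,"rx": 0,"ry": 0,"rz": -0.06,"fingers": -1},
  {"x": 13,"y": 105,"z": -135,"rx": 0,"ry": 0,"rz": -0.1,"fingers": -1},
  {"x": 18,"y": 150,"z": -135,"rx": 0,"ry": 0,"rz": -0.15,"fingers": -1},
  {"x": 23,"y": 195,"z": -135,"rx": 0,"ry": 0,"rz": -0.19,"fingers": -1},
  {"x": 29,"y": 240,"z": -135,"rx": 0,"ry": 0,"rz": -0.24,"fingers": -1},
  {"x": 34,"y": 285,"z": -135,"rx": 0,"ry": 0,"rz": -0.29,"fingers": -1},
  {"x": 39,"y": 330,"z": -135,"rx": 0,"ry": 0,"rz": -0.33,"fingers": -1},
  {"x": 43,"y": 362,"z": -135,"rx": 0,"ry": 0,"rz": -0.37,"fingers": -1},
  {"x": 45,"y": 380,"z": -135,"rx": 0,"ry": 0,"rz": -0.383,"fingers": -1},
  {"x": 45,"y": 380,"z": -135,"rx": 0,"ry": 0,"rz": -0.383,"fingers": -1},
], force=28)

```text
time_s: 18.95
tool_pos: [0.558, -0.2139, 0.1916]
tool_rot: [180.0, -0.0, 11.7]
force: [-1.1, -0.4, 0.3]
grip_width: 0.0869
grasp_force: 0.0
```

```bash
python3 - <<'E'
from h import *
o=sensors.get_obs();print(o['tool_pos'],o['tool_rot'],o['grip_width'],o['force'])
a=shot('side','s4.png');b=shot('top','t4.png');w=shot('wrist','w4.png')
for n,X in [('white',(.559,-.2123,.104)),('blue',(.6256,-.1984,.096))]: print(n,np.round(proj(w,X)))
cv2.imwrite('pics/c4.png',np.vstack([w['image'][:250],np.hstack([a['image'][150:400,100:420],b['image'][20:270,120:440]])])[:,:,::-1])
E
```

```text
[ 0.55803966 -0.21386523  0.19155138] [ 1.79967915e+02 -1.04024052e-02  1.16579967e+01] 0.08693968375787746 [-1.067685   -0.43942338  0.26109466]
white [319. 205.]
blue [319. 114.]
```

View pics/c4.png

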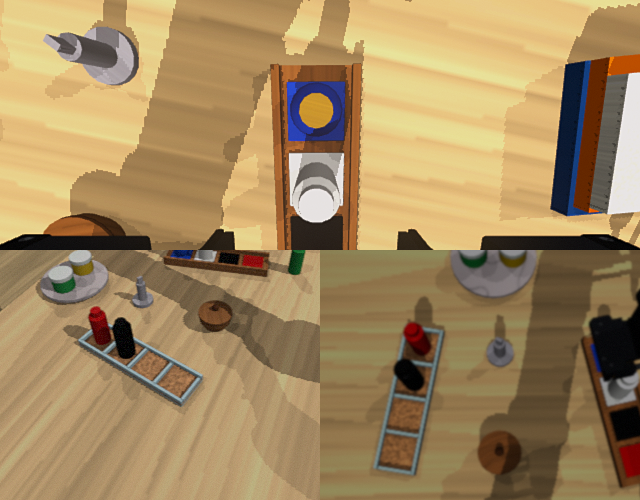

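Black stands upright in the second-farthest compartment. In the wrist view the white cap is at (317,202), about 2 mm beyond the prediction, and blue is at (317,111). White is next.

Emit:
drive_tool([
  {"x": 3,"y": -2,"z": 15,"rx": 0,"ry": 0,"rz": 0,"fingers": -1},
  {"x": 3,"y": -2,"z": 45,"rx": 0,"ry": 0,"rz": 0,"fingers": -1},
  {"x": 3,"y": -2,"z": 75,"rx": 0,"ry": 0,"rz": 0,"fingers": -1},
  {"x": 3,"y": -2,"z": 100,"rx": 0,"ry": 0,"rz": 0,"fingers": -1},
  {"x": 3,"y": -2,"z": 118,"rx": 0,"ry": 0,"rz": 0,"fingers": -1},
  {"x": 3,"y": -2,"z": 128,"rx": 0,"ry": 0,"rz": 0,"fingers": -1},
  {"x": 3,"y": -2,"z": 128,"rx": 0,"ry": 0,"rz": 0,"fingers": -1},
  {"x": 3,"y": -2,"z": 128,"rx": 0,"ry": 0,"rz": 0,"fingers": 1},
  {"x": 3,"y": -2,"z": 128,"rx": 0,"ry": 0,"rz": 0,"fingers": 1},
  {"x": 3,"y": -2,"z": 128,"rx": 0,"ry": 0,"rz": 0,"fingers": 1},
  {"x": 3,"y": -2,"z": 128,"rx": 0,"ry": 0,"rz": 0,"fingers": 1},
  {"x": 3,"y": -2,"z": 128,"rx": 0,"ry": 0,"rz": 0,"fingers": 1},
  {"x": 3,"y": -2,"z": 128,"rx": 0,"ry": 0,"rz": 0,"fingers": 1},
], force=28)

```text
time_s: 20.72
tool_pos: [0.5609, -0.2097, 0.0632]
tool_rot: [180.0, -0.0, 11.8]
force: [0.4, -0.7, -0.4]
grip_width: 0.0395
grasp_force: 28.0
```

Emit:
drive_tool([
  {"x": 0,"y": 0,"z": -8,"rx": 0,"ry": 0,"rz": 0,"fingers": 1},
  {"x": 0,"y": 0,"z": -28,"rx": 0,"ry": 0,"rz": 0,"fingers": 1},
  {"x": 0,"y": 0,"z": -55,"rx": 0,"ry": 0,"rz": 0,"fingers": 1},
  {"x": 0,"y": 0,"z": -82,"rx": 0,"ry": 0,"rz": 0,"fingers": 1},
  {"x": 0,"y": 0,"z": -109,"rx": 0,"ry": 0,"rz": 0,"fingers": 1},
  {"x": 0,"y": 0,"z": -125,"rx": 0,"ry": 0,"rz": 0,"fingers": 1},
  {"x": 0,"y": -4,"z": -130,"rx": 0,"ry": 0,"rz": 0,"fingers": 1},
  {"x": 2,"y": -20,"z": -130,"rx": 0,"ry": 0,"rz": 0.02,"fingers": 1},
  {"x": 4,"y": -47,"z": -130,"rx": 0,"ry": 0,"rz": 0.05,"fingers": 1},
  {"x": 7,"y": -79,"z": -130,"rx": 0,"ry": 0,"rz": 0.08,"fingers": 1},
  {"x": 10,"y": -114,"z": -130,"rx": 0,"ry": 0,"rz": 0.11,"fingers": 1},
  {"x": 13,"y": -149,"z": -130,"rx": 0,"ry": 0,"rz": 0.15,"fingers": 1},
  {"x": 16,"y": -184,"z": -130,"rx": 0,"ry": 0,"rz": 0.18,"fingers": 1},
  {"x": 19,"y": -220,"z": -130,"rx": 0,"ry": 0,"rz": 0.21,"fingers": 1},
  {"x": 22,"y": -255,"z": -130,"rx": 0,"ry": 0,"rz": 0.25,"fingers": 1},
  {"x": 25,"y": -290,"z": -130,"rx": 0,"ry": 0,"rz": 0.28,"fingers": 1},
  {"x": 28,"y": -325,"z": -130,"rx": 0,"ry": 0,"rz": 0.32,"fingers": 1},
  {"x": 31,"y": -357,"z": -130,"rx": 0,"ry": 0,"rz": 0.35,"fingers": 1},
  {"x": 33,"y": -381,"z": -130,"rx": 0,"ry": 0,"rz": 0.375,"fingers": 1},
  {"x": 34,"y": -392,"z": -130,"rx": 0,"ry": 0,"rz": 0.383,"fingers": 1},
], force=28)

```text
time_s: 23.22
tool_pos: [0.5124, 0.1828, 0.1925]
tool_rot: [180.0, 0.1, -9.9]
force: [-0.2, -0.4, -2.3]
grip_width: 0.039
grasp_force: 28.0
```

Emit:
drive_tool([
  {"x": 0,"y": 0,"z": 10,"rx": 0,"ry": 0,"rz": 0,"fingers": 1},
  {"x": 0,"y": 0,"z": 32,"rx": 0,"ry": 0,"rz": 0,"fingers": 1},
  {"x": 0,"y": 0,"z": 58,"rx": 0,"ry": 0,"rz": 0,"fingers": 1},
  {"x": 0,"y": 0,"z": 84,"rx": 0,"ry": 0,"rz": 0,"fingers": 1},
  {"x": 0,"y": 0,"z": 105,"rx": 0,"ry": 0,"rz": 0,"fingers": 1},
  {"x": 0,"y": 0,"z": 120,"rx": 0,"ry": 0,"rz": 0,"fingers": 1},
  {"x": 0,"y": 0,"z": 129,"rx": 0,"ry": 0,"rz": 0,"fingers": 1},
  {"x": 0,"y": 0,"z": 134,"rx": 0,"ry": 0,"rz": 0,"fingers": 1},
  {"x": 0,"y": 0,"z": 136,"rx": 0,"ry": 0,"rz": 0,"fingers": 1},
  {"x": 0,"y": 0,"z": 137,"rx": 0,"ry": 0,"rz": 0,"fingers": 1},
  {"x": 0,"y": 0,"z": 137.6,"rx": 0,"ry": 0,"rz": 0,"fingers": 1},
  {"x": 0,"y": 0,"z": 138.2,"rx": 0,"ry": 0,"rz": 0,"fingers": 1},
  {"x": 0,"y": 0,"z": 138.2,"rx": 0,"ry": 0,"rz": 0,"fingers": 1},
], force=28)

```text
time_s: 24.85
tool_pos: [0.5139, 0.1812, 0.0552]
tool_rot: [-180.0, -0.0, -10.1]
force: [0.3, -0.2, -0.1]
grip_width: 0.0394
grasp_force: 28.0
```

Emit:
drive_tool([
  {"x": 0,"y": 0,"z": 0,"rx": 0,"ry": 0,"rz": 0,"fingers": -1},
  {"x": 0,"y": 0,"z": 0,"rx": 0,"ry": 0,"rz": 0,"fingers": -1},
  {"x": 0,"y": 0,"z": 0,"rx": 0,"ry": 0,"rz": 0,"fingers": -1},
  {"x": 0,"y": 0,"z": 0,"rx": 0,"ry": 0,"rz": 0,"fingers": -1},
  {"x": 0,"y": 0,"z": -10,"rx": 0,"ry": 0,"rz": 0,"fingers": -1},
  {"x": 0,"y": 0,"z": -35,"rx": 0,"ry": 0,"rz": 0,"fingers": -1},
  {"x": 0,"y": 0,"z": -70,"rx": 0,"ry": 0,"rz": 0,"fingers": -1},
  {"x": 0,"y": 0,"z": -105,"rx": 0,"ry": 0,"rz": 0,"fingers": -1},
  {"x": 0,"y": 0,"z": -130,"rx": 0,"ry": 0,"rz": 0,"fingers": -1},
  {"x": 9,"y": 18,"z": -135,"rx": 0,"ry": 0,"rz": -0.02,"fingers": -1},
  {"x": 28,"y": 56,"z": -135,"rx": 0,"ry": 0,"rz": -0.06,"fingers": -1},
  {"x": 49,"y": 98,"z": -135,"rx": 0,"ry": 0,"rz": -0.1,"fingers": -1},
  {"x": 70,"y": 139,"z": -135,"rx": 0,"ry": 0,"rz": -0.15,"fingers": -1},
  {"x": 91,"y": 181,"z": -135,"rx": 0,"ry": 0,"rz": -0.19,"fingers": -1},
  {"x": 112,"y": 223,"z": -135,"rx": 0,"ry": 0,"rz": -0.24,"fingers": -1},
  {"x": 133,"y": 264,"z": -135,"rx": 0,"ry": 0,"rz": -0.29,"fingers": -1},
  {"x": 154,"y": 306,"z": -135,"rx": 0,"ry": 0,"rz": -0.33,"fingers": -1},
  {"x": 169,"y": 336,"z": -135,"rx": 0,"ry": 0,"rz": -0.37,"fingers": -1},
  {"x": 178,"y": 353,"z": -135,"rx": 0,"ry": 0,"rz": -0.383,"fingers": -1},
  {"x": 178,"y": 353,"z": -135,"rx": 0,"ry": 0,"rz": -0.383,"fingers": -1},
], force=28)

```text
time_s: 27.35
tool_pos: [0.627, -0.1985, 0.1899]
tool_rot: [-180.0, 0.0, 11.7]
force: [-0.1, 0.0, -0.1]
grip_width: 0.0868
grasp_force: 0.0
```

```bash
python3 - <<'E'
from h import *
o=sensors.get_obs();print(o['tool_pos'],o['tool_rot'],o['grip_width'],o['force'])
a=shot('side','s5.png');b=shot('top','t5.png');w=shot('wrist','w5.png')
for n,X in [('blue',(.627,-.1974,.096))]: print(n,np.round(proj(w,X)))
cv2.imwrite('pics/c5.png',np.vstack([w['image'][:250],np.hstack([a['image'][150:400,100:420],b['image'][20:270,120:440]])])[:,:,::-1])
E
```

```text
[ 0.6270099  -0.19853356  0.18991385] [-1.79972436e+02  8.73187175e-05  1.17138639e+01] 0.0868324826541691 [-0.11716111  0.04597881 -0.0765752 ]
blue [319. 204.]
```

View pics/c5.png

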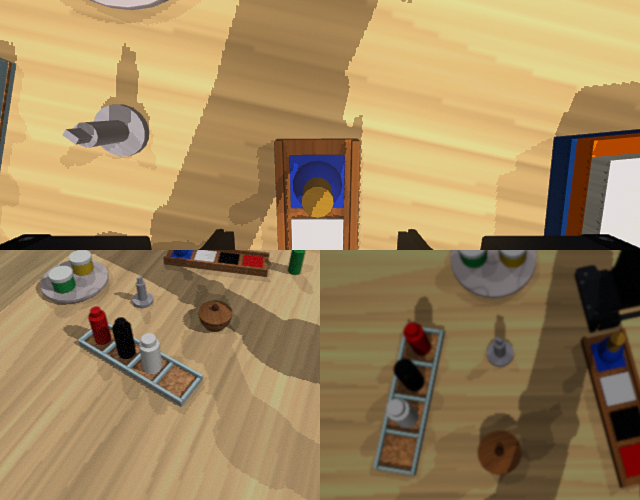

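White is upright in the third compartment. In the wrist view the brass cap is at (317,200), about 2 mm beyond the prediction. Next I'll grip blue by its cap, with the tips just above its body.

Emit:
drive_tool([
  {"x": 2,"y": -2,"z": 15,"rx": 0,"ry": 0,"rz": 0,"fingers": -1},
  {"x": 2,"y": -2,"z": 45,"rx": 0,"ry": 0,"rz": 0,"fingers": -1},
  {"x": 2,"y": -2,"z": 75,"rx": 0,"ry": 0,"rz": 0,"fingers": -1},
  {"x": 2,"y": -2,"z": 100,"rx": 0,"ry": 0,"rz": 0,"fingers": -1},
  {"x": 2,"y": -2,"z": 115,"rx": 0,"ry": 0,"rz": 0,"fingers": -1},
  {"x": 2,"y": -2,"z": 121,"rx": 0,"ry": 0,"rz": 0,"fingers": -1},
  {"x": 2,"y": -2,"z": 121,"rx": 0,"ry": 0,"rz": 0,"fingers": -1},
  {"x": 2,"y": -2,"z": 121,"rx": 0,"ry": 0,"rz": 0,"fingers": 1},
  {"x": 2,"y": -2,"z": 121,"rx": 0,"ry": 0,"rz": 0,"fingers": 1},
  {"x": 2,"y": -2,"z": 121,"rx": 0,"ry": 0,"rz": 0,"fingers": 1},
  {"x": 2,"y": -2,"z": 121,"rx": 0,"ry": 0,"rz": 0,"fingers": 1},
  {"x": 2,"y": -2,"z": 121,"rx": 0,"ry": 0,"rz": 0,"fingers": 1},
  {"x": 2,"y": -2,"z": 121,"rx": 0,"ry": 0,"rz": 0,"fingers": 1},
  {"x": 2,"y": -2,"z": 121,"rx": 0,"ry": 0,"rz": 0,"fingers": 1},
], force=28)

```text
time_s: 29.25
tool_pos: [0.6286, -0.1953, 0.0689]
tool_rot: [180.0, 0.0, 11.8]
force: [0.0, 0.7, -0.8]
grip_width: 0.0252
grasp_force: 28.1
```

Emit:
drive_tool([
  {"x": 0,"y": 0,"z": -8,"rx": 0,"ry": 0,"rz": 0,"fingers": 1},
  {"x": 0,"y": 0,"z": -28,"rx": 0,"ry": 0,"rz": 0,"fingers": 1},
  {"x": 0,"y": 0,"z": -55,"rx": 0,"ry": 0,"rz": 0,"fingers": 1},
  {"x": 0,"y": 0,"z": -82,"rx": 0,"ry": 0,"rz": 0,"fingers": 1},
  {"x": 0,"y": 0,"z": -109,"rx": 0,"ry": 0,"rz": 0,"fingers": 1},
  {"x": 0,"y": 0,"z": -125,"rx": 0,"ry": 0,"rz": 0,"fingers": 1},
  {"x": -1,"y": -4,"z": -130,"rx": 0,"ry": 0,"rz": 0,"fingers": 1},
  {"x": -5,"y": -21,"z": -130,"rx": 0,"ry": 0,"rz": 0.02,"fingers": 1},
  {"x": -12,"y": -50,"z": -130,"rx": 0,"ry": 0,"rz": 0.05,"fingers": 1},
  {"x": -20,"y": -84,"z": -130,"rx": 0,"ry": 0,"rz": 0.08,"fingers": 1},
  {"x": -29,"y": -121,"z": -130,"rx": 0,"ry": 0,"rz": 0.11,"fingers": 1},
  {"x": -38,"y": -159,"z": -130,"rx": 0,"ry": 0,"rz": 0.15,"fingers": 1},
  {"x": -47,"y": -196,"z": -130,"rx": 0,"ry": 0,"rz": 0.18,"fingers": 1},
  {"x": -55,"y": -234,"z": -130,"rx": 0,"ry": 0,"rz": 0.21,"fingers": 1},
  {"x": -64,"y": -272,"z": -130,"rx": 0,"ry": 0,"rz": 0.25,"fingers": 1},
  {"x": -73,"y": -309,"z": -130,"rx": 0,"ry": 0,"rz": 0.28,"fingers": 1},
  {"x": -82,"y": -347,"z": -130,"rx": 0,"ry": 0,"rz": 0.32,"fingers": 1},
  {"x": -90,"y": -380,"z": -130,"rx": 0,"ry": 0,"rz": 0.35,"fingers": 1},
  {"x": -96,"y": -406,"z": -130,"rx": 0,"ry": 0,"rz": 0.375,"fingers": 1},
  {"x": -99,"y": -418,"z": -130,"rx": 0,"ry": 0,"rz": 0.383,"fingers": 1},
], force=28)

```text
time_s: 31.75
tool_pos: [0.4435, 0.1953, 0.1979]
tool_rot: [179.9, 0.1, -9.9]
force: [-0.4, -0.2, -1.6]
grip_width: 0.0253
grasp_force: 27.9
```

Emit:
drive_tool([
  {"x": 0,"y": 0,"z": 10,"rx": 0,"ry": 0,"rz": 0,"fingers": 1},
  {"x": 0,"y": 0,"z": 32,"rx": 0,"ry": 0,"rz": 0,"fingers": 1},
  {"x": 0,"y": 0,"z": 58,"rx": 0,"ry": 0,"rz": 0,"fingers": 1},
  {"x": 0,"y": 0,"z": 84,"rx": 0,"ry": 0,"rz": 0,"fingers": 1},
  {"x": 0,"y": 0,"z": 105,"rx": 0,"ry": 0,"rz": 0,"fingers": 1},
  {"x": 0,"y": 0,"z": 120,"rx": 0,"ry": 0,"rz": 0,"fingers": 1},
  {"x": 0,"y": 0,"z": 129,"rx": 0,"ry": 0,"rz": 0,"fingers": 1},
  {"x": 0,"y": 0,"z": 134,"rx": 0,"ry": 0,"rz": 0,"fingers": 1},
  {"x": 0,"y": 0,"z": 136,"rx": 0,"ry": 0,"rz": 0,"fingers": 1},
  {"x": 0,"y": 0,"z": 137,"rx": 0,"ry": 0,"rz": 0,"fingers": 1},
  {"x": 0,"y": 0,"z": 137.6,"rx": 0,"ry": 0,"rz": 0,"fingers": 1},
  {"x": 0,"y": 0,"z": 138.2,"rx": 0,"ry": 0,"rz": 0,"fingers": 1},
  {"x": 0,"y": 0,"z": 138.2,"rx": 0,"ry": 0,"rz": 0,"fingers": 1},
], force=28)

```text
time_s: 33.38
tool_pos: [0.4459, 0.1935, 0.0608]
tool_rot: [180.0, -0.0, -10.1]
force: [0.5, 1.2, -0.8]
grip_width: 0.0252
grasp_force: 27.9
```

Emit:
drive_tool([
  {"x": 0,"y": 0,"z": 0,"rx": 0,"ry": 0,"rz": 0,"fingers": -1},
  {"x": 0,"y": 0,"z": 0,"rx": 0,"ry": 0,"rz": 0,"fingers": -1},
  {"x": 0,"y": 0,"z": 0,"rx": 0,"ry": 0,"rz": 0,"fingers": -1},
  {"x": 0,"y": 0,"z": 0,"rx": 0,"ry": 0,"rz": 0,"fingers": -1},
  {"x": 0,"y": 0,"z": -10,"rx": 0,"ry": 0,"rz": 0,"fingers": -1},
  {"x": 0,"y": 0,"z": -35,"rx": 0,"ry": 0,"rz": 0,"fingers": -1},
  {"x": 0,"y": 0,"z": -70,"rx": 0,"ry": 0,"rz": 0,"fingers": -1},
  {"x": 0,"y": 0,"z": -105,"rx": 0,"ry": 0,"rz": 0,"fingers": -1},
  {"x": 0,"y": 0,"z": -130,"rx": 0,"ry": 0,"rz": 0,"fingers": -1},
  {"x": 10,"y": 20,"z": -140,"rx": 0,"ry": 0,"rz": -0.02,"fingers": -1},
  {"x": 30,"y": 56,"z": -140,"rx": 0,"ry": 0,"rz": -0.06,"fingers": -1},
  {"x": 50,"y": 98,"z": -140,"rx": 0,"ry": 0,"rz": -0.1,"fingers": -1},
  {"x": 70,"y": 139,"z": -140,"rx": 0,"ry": 0,"rz": -0.15,"fingers": -1},
  {"x": 90,"y": 181,"z": -140,"rx": 0,"ry": 0,"rz": -0.19,"fingers": -1},
  {"x": 110,"y": 223,"z": -140,"rx": 0,"ry": 0,"rz": -0.24,"fingers": -1},
  {"x": 130,"y": 264,"z": -140,"rx": 0,"ry": 0,"rz": -0.29,"fingers": -1},
  {"x": 140,"y": 306,"z": -140,"rx": 0,"ry": 0,"rz": -0.33,"fingers": -1},
  {"x": 140,"y": 336,"z": -140,"rx": 0,"ry": 0,"rz": -0.37,"fingers": -1},
  {"x": 140,"y": 353,"z": -140,"rx": 0,"ry": 0,"rz": -0.383,"fingers": -1},
  {"x": 140,"y": 353,"z": -140,"rx": 0,"ry": 0,"rz": -0.383,"fingers": -1},
], force=28)

```text
time_s: 35.88
tool_pos: [0.5215, -0.1801, 0.2012]
tool_rot: [180.0, -0.0, 11.7]
force: [-0.1, 0.2, -0.5]
grip_width: 0.087
grasp_force: 0.0
```

```bash
python3 - <<'E'
from h import *
o=sensors.get_obs();print(o['tool_pos'],o['grip_width'],o['force'])
a=shot('side','s6.png');b=shot('top','t6.png')
f=lambda i:cv2.resize(i,None,fx=2.2,fy=2.2,interpolation=cv2.INTER_CUBIC)
o=np.hstack([f(a['image'][165:345,160:340]),f(b['image'][80:260,160:340])])
cv2.imwrite('pics/c6.png',np.clip(o*1.4,0,255).astype(np.uint8)[:,:,::-1])
# expected cap-top pixels for bottles centred in compartments
ce=np.array([.5475,.1757]);d=np.array([.9844,-.176])
for n,k,h in [('red',.102,.098),('black',.034,.104),('white',-.034,.096),('blue',-.102,.088)]:
  X=[*(ce+k*d),h]; print(n,'side',(np.array(proj(a,X))-[160,165])*2.2//1,'top',(np.array(proj(b,X))-[160,80])*2.2//1)
for q in (load('top1'),b):
  m=mask(q['image'],(5,150,20),(14,255,75)); m[:,:265]=0;m[:,335:]=0;m[:190]=0;m[255:]=0
  M=cv2.moments(m,True);print('bowl',M['m10']/M['m00'],M['m01']/M['m00'])
E
```

```text
[ 0.52149988 -0.18005132  0.20115625] 0.08704417417844781 [-0.11651218  0.23569481 -0.46801677]
red side [77. 98.] top [109.  39.]
black side [130. 123.] top [ 88. 120.]
white side [190. 160.] top [ 72. 208.]
blue side [254. 200.] top [ 56. 298.]
bowl 306.7684210526316 220.3342105263158
bowl 306.55324675324675 223.92207792207793
```

View pics/c6.png

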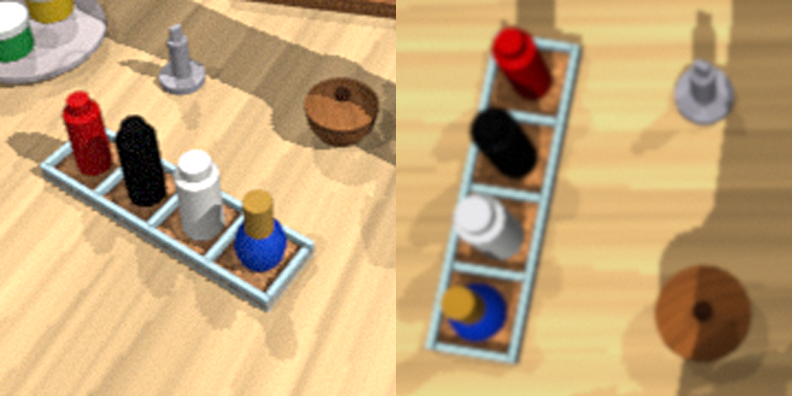

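All four bottles stand upright in reverse order. In the top half of the crop the caps are at (512,42), (484,122), (474,215) and (458,302), within about 5 mm of the predicted centres. The bowl knob is still at about (300,221) in the full image, and the stand is unmoved. I'm handing the job in.

```bash
python3 -c "
from h import *
print(workorder.sign_off())"
```

```text
the job is handed in; nothing more can be done
None
```

I moved all four bottles to the tray in reverse order (far to near: red, black, white, blue), each upright and within about 5 mm of its compartment's centre in the last pictures, with the bowl and tweezer stand unmoved; the job was handed in at about 36 s and returned no verdict.

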